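# Move a hanging parts bin to the keeper hook

### The job

Take the hanging bin off the plain hook stand by its grip tab and, without setting it down or tipping it, bring it to the other stand, the one with the keeper block. Lower its saddle gently onto the open part of that arm until the arm takes its weight, then, still holding it, slide it along the arm under the keeper until it is fully home against the stop, and let go so that it hangs there level. Never press or knock it hard against the keeper stand, and leave the flux bottle, the tape roll and the hex-key set where they are.

Things in the scene. Friction and masses are not known exactly. Their poses are not given: they have to be found in the camera images.
- carrier_tab (a point): Centre of the hanging carrier's upright black grip tab: 26 mm along the carrier's x, 10 mm thick along y, 44 mm tall; pinch it across y from above. Axes as carrier. Right under the tab lies the flat saddle plate, 4 mm thick, 26 mm wide, reaching 35 mm to -x and 45 mm to +x (the toe) of this point; its underside, which rests on a hook arm, is 26 mm below this point.
- carrier_saddle (a point): Middle of the saddle plate's underside, 26 mm below the tab's centre. Two cheeks, 20 mm apart inside and 9 mm deep, straddle the arm. The side straps (16 mm wide, 54 mm to each side, joined on top by a crossbar level with the plate) leave a window through which the arm passes lengthwise only, in from its free end; the bin's rim is 61 mm below this point.
- carrier: Carrier: aluminium bail frame with a blue open-front parts bin (120 mm along x, 100 mm along y, 62 mm tall) in it; 0.3 to 0.45 kg. Origin at the centre of its underside, 151 mm below the tab's centre; x along the saddle, toe to +x; z up. When hanging, its x is along the x of the stand it hangs on.
- plain_stand: Fixed steel stand with a plain hook arm, where the carrier hangs at the start (tab 105 to 125 mm to the stand's -x). Origin on the bench under the post's axis, z up. The flat arm, 14 mm wide, 8 mm thick, runs to -x, upper face 210 mm above the bench, and ends 168 mm from the post's axis in an upturned end 6 mm thick, 10 mm high over the arm. Foot 125 x 90 x 10 mm.
- keeper_stand: Fixed steel stand like the plain one (same axes, arm, upturned end, reach), but with a dark keeper block on its arm near the post. The arm is clamped at an unknown height, to be felt or seen: upper face 196 to 224 mm above the bench; it gives about 1 mm per 12 N. With the tab at x = -140 to -105 mm in this frame the saddle is on the arm's open part; with the toe at the stop it is at x = -80 mm.
- keeper_stop (a point): Where the foot of the keeper's stop face would be with the arm at 210 mm (fixed to the stand; does not show the arm's true height): 35 mm to the stand's -x from the post's axis; axes as the stand. From the stop the keeper's roof reaches 20 mm over the arm to -x, 26 mm wide, 7.5 mm clear above the arm (the toe is 4 mm thick), its top 26 mm above the arm.
- flux: Flux bottle standing on the bench between the stands, 34 mm across, 108 mm tall, origin at the centre of its underside; a bystander, not to be moved.
- tape: Black tape roll lying on the bench, 62 mm across, 19 mm tall, origin at the centre of its underside; a bystander, not to be moved.
- keys: Red hex-key set lying on the bench, 28 x 95 x 23 mm, origin at the centre of its underside; a bystander, not to be moved.

How it is judged (in metres and radians):
On the way, in this order (a step that is already met when the one before it is completed fails the run):
1. the bin is lifted off the plain hook and carried clear of that stand in the gripper (contact force between carrier and plain_stand below 0.05 N and horizontal distance between carrier and plain_stand above 0.18 m and contact force between carrier and the fingers above 2 N), for 0.1 s.
2. the saddle rests on the open part of the keeper stand's arm, which carries weight, while the gripper still holds the tab (contact force between carrier and keeper_stand above 1 N and x of carrier_tab in the frame of keeper_stand between -0.15 and -0.097 m and y of carrier_tab in the frame of keeper_stand between -0.006 and 0.006 m and contact force between carrier and the fingers above 2 N), for 0.2 s.
3. the toe is slid home under the keeper, the saddle on the arm, still in the gripper (x of carrier_tab in the frame of keeper_stand above -0.084 m and contact force between carrier and keeper_stand above 0.5 N and contact force between carrier and the fingers above 2 N), for 0.1 s.
At the end, for the whole second after the job is handed in: The carrier hangs at rest and released on the keeper stand's arm, its toe under the keeper and within 5 mm of the stop (tab at x = -85 to -76 mm and within 6 mm sideways in the stand's frame, 217 to 255 mm above the bench), level within 0.08 rad, the stand bearing its weight (x of carrier_tab in the frame of keeper_stand between -0.085 and -0.076 m and y of carrier_tab in the frame of keeper_stand between -0.006 and 0.006 m and height (world z) of carrier_tab between 0.217 and 0.255 m and angle between carrier's own z axis and vertical below 0.08 rad and contact force between carrier and keeper_stand above 1.5 N and linear speed of carrier below 0.02 m/s and contact force between carrier and the fingers below 0.05 N); the robot touches nothing.
It fails at once if the carrier is pressed or knocked against the keeper stand (arm, keeper or stop) with more than 25 N (contact force between carrier and keeper_stand above 25 N).
It fails at once if the bin is tipped by more than 0.26 rad (angle between carrier's own z axis and vertical above 0.26 rad).
It fails at once if the bin is set down or dropped (its underside comes lower than 30 mm over the bench) (height (world z) of carrier below 0.03 m).
It fails at once if the flux bottle, tape roll or hex-key set is moved by more than 20 mm (distance of any of flux, tape, keys from where it was at the start of the episode above 0.02 m).
It also fails if it takes over 69 s, if anything falls off the work surface, if the arm or the gripper's body presses on something with over 40 N, if the wrist force passes 120 N, or if a joint passes its speed limit or range.

### The arm

A 6-joint arm with a two-finger parallel gripper is mounted at the origin on the work surface; the furniture and walls round the work are solid. World frame = base frame: x ahead of the robot, y to its left, z up, the work surface at z = 0. Lengths are in m, angles in degrees, forces in N, time in s.
With the tool pointing down it reaches from about 0.4 to 0.825 m from the base axis. Payload 7 kg.
Tool frame: the origin (TCP) lies midway between the tips of the shut fingers; the grasp point (between the pads) lies 19 mm behind it; z points along the fingers, y is the line along which they close (so a half turn about z gives the same grasp; the last joint's range is limited). The gripper opens to 88 mm and grips with 3 to 60 N. Pads are 19 mm wide; open, the fingers measure 130 mm over their backs; the gripper's body (78 mm by 193 mm) begins 47 mm behind the grasp point.
Start: joints at [84.001, 20.546, 0.682, 0, -70.136, -16.507], TCP at [0.258, 0.624, 0.194] pointing down, gripper open.
Joint ranges: [-176.03, 176.03], [-82.01, 121.73], [-58.28, 71.71], [-173.87, 95.51], [-174.79, -0.11], [-173.66, 173.66]. Speed limits (degrees/s): [136.94, 136.94, 172.46, 180, 180, 180].

### API

Orientations are given as [roll, pitch, yaw] about the fixed x, y, z axes, in that order (R = Rz(yaw) Ry(pitch) Rx(roll)).
In Python, from plant import r gives the robot as it stands.
- The arm moves only by the tool drive_tool, never from a script. Its argument "commands" is a list of rows, each an object of numbers: "hand": the closure, from 0 (fully open) to 1 (shut); "tx", "ty", "tz": the shift along the world's x, y, z scaled (see below); "turn": the turn about the world's z scaled (see below). A call has 1 to 10 rows; each row is the pose to reach, as a shift and turn from the pose commanded when the call began; what a row does not reach only later rows make up. The controller multiplies each number of a shift by 0.6 m and each number of a turn by 90 degrees. A row lasts 1/10 s, in which the tool goes at most 50 mm and 8.59 degrees, less where a joint would pass 70% of its speed; a pose out of reach is approached as far as the arm can. A call with a number of a shift or a turn outside -1 to 1 is refused whole. A call with a gripper value outside its range is refused whole. The fingers move at their own pace and stop on an object; "grip_force" is the grip in N (left out, the last holds). Time passes only in rows, so rows that repeat a pose let the fingers close. It gives the time, the measured TCP pose, the force, the opening and the grip force at its end, in the units of the state.
- r.get_state(): the state, without advancing time (a new reading comes with each control period).
- r.capture(name): name is "scene" or "top" or "wrist"; returns a dict with "frame" (420x560x3 uint8, red, green, blue), "fx", "fy", "cx", "cy" (pixels), "world_from_camera" (4x4, takes a point from camera to world coordinates); the wrist camera has in their place "T_tool_cam" (4x4, takes a point from camera to tool coordinates, whose origin is the TCP and whose axes are the flange's). Camera axes: x right, y down, z forward; pixel columns grow to the right and rows downward; lengths in m; the calibration is good to about 2 mm. A picture is of the moment at which its call begins: read the wrist's pose just before it. There is no depth.
- r.close_job(): hands the job in; it is judged then, once.
Trained networks look in the newest picture that a camera, given by its name, has taken for a name from the list of things; names that differ only in an ending like _2 or _b are one class to them, and where a whole thing is asked for, a point or a joint stands for the part that bears it (a point fixed in the world has none). Each returns a list of dicts, best first, with "score" (0 to 1); they miss things now and then, are a little off and sometimes report something else, mostly with a low value. They report only what shows in the picture. A call takes as long as a camera call.
- r.trace(label, camera): "pixels" (420x560 bool, what is visible of it) and "extent" ([left, top, right, bottom] in pixels, round what is visible of it).
The state is a dict: "time_s": time; "joints": joint angles; "qd": joint speeds; "joint_torque": joint torques, N m; "tcp_pos": TCP position; "eef_rot": TCP orientation; "contact_force": force on the tool from outside, world axes, zero at the start; "moment": the same for the moment, N m; "gripper_width": finger opening in m; "gripper_force": force on a finger pad.
Only numpy, scipy, OpenCV 4.12 (cv2) and the standard library are available. Lean on these libraries where they do the work, as an engineer would, in place of code of your own. Each camera call takes 0.05 s, during which the arm holds its last target. There are 200 camera calls.

## Working session

There is one attempt and no reset: what is moved stays moved. The work goes in short steps, Python scripts to look and compute and a tool call to move; the robot and the scene stay as the last step left them, time stands still between calls to the robot, and variables do not carry over. Pictures are saved under pics/ and viewed, at most 12 in all, crops included, and the job is handed in when it is done.

Besides the shell and the picture viewer there is one more tool, called after ">>>" by a JSON object that holds its "api" and its "payload". drive_tool: Moves the arm, as the interface text tells. Its arguments: {"type":"object","properties":{"commands":{"type":"array"},"grip_force":{"type":"number"}},"required":["commands"]}

```bash
mkdir -p pics; cat > h.py <<'E'
from plant import r
import numpy as np, cv2
def cap(n,save=None):
    s=r.get_state(); c=r.capture(n)
    if n=="wrist":
        from scipy.spatial.transform import Rotation as R
        T=np.eye(4);T[:3,:3]=R.from_euler('xyz',s['eef_rot'],degrees=True).as_matrix();T[:3,3]=s['tcp_pos'];c['world_from_camera']=T@c['T_tool_cam']
    if save: cv2.imwrite('pics/'+save,np.array(c['frame'])[:,:,::-1])
    return c
def ray(c,u,v):
    W=np.array(c['world_from_camera']);d=W[:3,:3]@np.array([(u-c['cx'])/c['fx'],(v-c['cy'])/c['fy'],1]);return W[:3,3],d
def atz(c,u,v,z):
    o,d=ray(c,u,v);return o+d*(z-o[2])/d[2]
def proj(c,p):
    q=np.linalg.inv(c['world_from_camera'])@np.append(p,1);return c['fx']*q[0]/q[2]+c['cx'],c['fy']*q[1]/q[2]+c['cy']
E
python3 - <<'E'
from h import *
print(r.get_state())
ims=[]
for n in("scene","top"):
    c=cap(n,n+"0.png"); print(n,np.round(c['world_from_camera'],3).tolist(),c['fx'],c['cx'],c['cy'])
    for l in("carrier_tab","carrier","plain_stand","keeper_stand","flux","tape","keys"):
        for t in r.trace(l,n)[:2]:
            m=np.argwhere(t['pixels']);print(l,round(t['score'],2),t['extent'],m.mean(0)[::-1].round(1) if len(m) else None)
E
```

```text
{'time_s': 0.0, 'joints': array([ 8.40010185e+01,  2.05902291e+01,  6.35902997e-01, -2.01202411e-02,
       -7.01376319e+01, -1.65066780e+01]), 'qd': array([ 0.01411371,  0.01774694, -0.05859173, -0.03322592,  0.04829226,
        0.00657423]), 'joint_torque': array([ 6.78605484e-04, -5.82716274e+01,  2.93046534e+01,  6.99741036e+00,
        6.82981830e-03, -1.65499409e-04]), 'tcp_pos': array([0.25819726, 0.62308474, 0.19265254]), 'eef_rot': array([ 1.79906457e+02, -7.99518835e-03, -2.25125043e+01]), 'contact_force': array([ 0.682235  ,  0.31658363, -0.37224224]), 'moment': array([0.02392871, 0.00829855, 0.00539815]), 'gripper_force': 0.0, 'gripper_width': 0.08770528858809756}
scene [[0.444, -0.557, 0.701, -0.252], [-0.896, -0.265, 0.357, -0.515], [-0.013, -0.787, -0.617, 0.902], [0.0, 0.0, 0.0, 1.0]] 494.8766609819248 275.7994722694505 198.81613997616213
carrier_tab 0.79 [134.3, 143.4, 194.6, 213.0] [162.7 184.1]
carrier_tab 0.45 [313.0, 167.0, 361.1, 260.3] [336.2 220. ]
carrier 0.86 [134.1, 142.9, 189.8, 217.7] [162.7 183.7]
plain_stand 0.98 [152.9, 132.7, 208.5, 219.8] [185.1 175.
[... 322 characters left out ...]
387.  309.1]
top [[0.023, -0.998, 0.052, 0.545], [-0.999, -0.021, 0.028, -0.095], [-0.027, -0.053, -0.998, 1.301], [0.0, 0.0, 0.0, 1.0]] 467.37064822789193 272.67295417839176 206.46158815072394
carrier_tab 0.95 [128.2, 201.1, 186.3, 255.4] [159.9 227.2]
carrier 0.73 [128.6, 200.6, 184.8, 255.7] [159.7 227.2]
plain_stand 0.61 [127.8, 167.7, 186.6, 249.7] [160. 189.]
plain_stand 0.57 [246.2, 239.5, 270.1, 263.7] [257.8 252.5]
keeper_stand 0.95 [311.7, 157.7, 348.6, 233.3] [330.9 187.2]
flux 0.54 [249.9, 216.8, 262.9, 229.9] [255.  220.3]
tape 0.69 [245.7, 240.4, 272.6, 263.0] [258.2 252.2]
keys 0.89 [385.1, 236.0, 417.3, 261.8] [399.1 249.4]
keys 0.35 [127.1, 200.9, 189.3, 254.1] [159.6 227.2]
```

```bash
python3 - <<'E'
import cv2,numpy as np
a=cv2.imread('pics/top0.png')[145:275,110:430];b=cv2.imread('pics/scene0.png')[115:330,120:420]
cv2.imwrite('pics/t1.png',cv2.resize(a,None,fx=2.5,fy=2.5,interpolation=3)); cv2.imwrite('pics/s1.png',cv2.resize(b,None,fx=2.5,fy=2.5,interpolation=3))
E
```

```text
(no output)
```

View pics/t1.png

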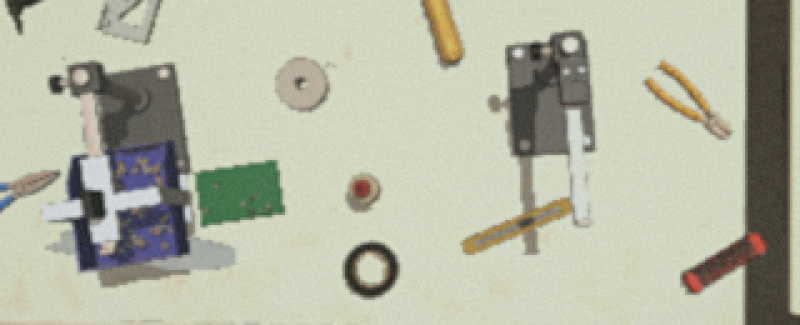

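View pics/s1.png

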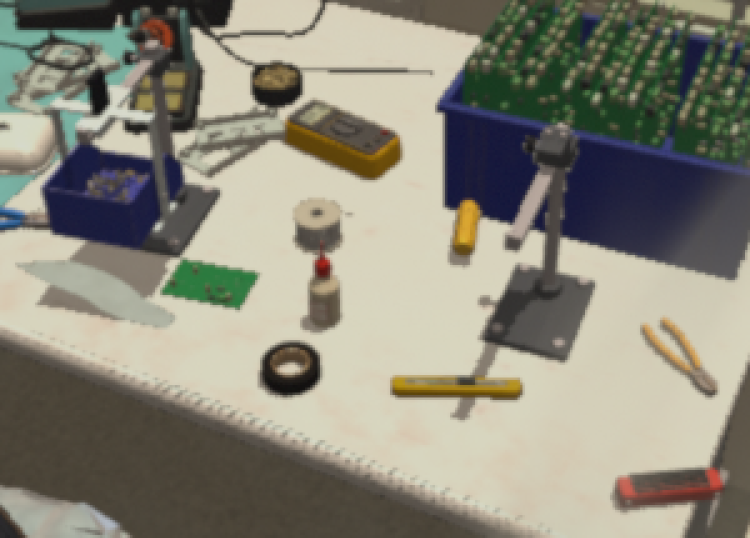

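The top view shows the tab at about (147.6, 227). The keeper arm's free end is at about (342.8, 233) and its keeper at about (339, 178). The black tape sits at (258, 252) and the red keys at (399, 249). Both stands point their arms back toward the robot, which is world -x.

```bash
python3 - <<'E'
from h import *
c=cap("top");s=cap("scene")
P=lambda u,v,z:(atz(c,110+u/2.5,145+v/2.5,z)).round(3)
print("tab",P(94,195,.258),P(94,205,.24))
print("plain arm mid",P(91,125,.21),"post top",P(88,75,.24))
print("crossbar ends",P(62,212,.21),P(170,195,.21))
print("k arm end",P(582,222,.21),"near",P(576,112,.21),"post",P(569,42,.24))
print("flux",P(364,188,.108),"tape",P(370,269,.019),"keys",P(725,262,.02),"keeper foot corners",P(513,154,.01),P(593,150,.01),P(508,45,.01))
def tri(a,b):
    o1,d1=ray(c,110+a[0]/2.5,145+a[1]/2.5);o2,d2=ray(s,120+b[0]/2.5,115+b[1]/2.5)
    t=np.linalg.lstsq(np.c_[d1,-d2],o2-o1,rcond=None)[0];p,q=o1+d1*t[0],o2+d2*t[1];return ((p+q)/2).round(4),np.linalg.norm(p-q).round(4)
print("tri k arm end top",tri((582,222),(514,236)),"tab top",tri((94,195),(98,70)))
E
```

```text
tab [0.557 0.215 0.258] [0.548 0.22  0.24 ]
plain arm mid [0.623 0.235 0.21 ] post top [0.667 0.23  0.24 ]
crossbar ends [0.541 0.259 0.21 ] [0.559 0.158 0.21 ]
k arm end [ 0.542 -0.228  0.21 ] near [ 0.645 -0.221  0.21 ] post [ 0.706 -0.21   0.24 ]
flux [ 0.572 -0.018  0.108] tape [ 0.485 -0.021  0.019] keys [ 0.502 -0.407  0.02 ] keeper foot corners [ 0.615 -0.176  0.01 ] [ 0.621 -0.263  0.01 ] [ 0.736 -0.168  0.01 ]
tri k arm end top (array([ 0.5433, -0.2295,  0.2139]), np.float64(0.0041)) tab top (array([0.556 , 0.216 , 0.2597]), np.float64(0.0028))
```

>>> {"api": "drive_tool", "payload": {"commands": [{"tz":0.08},{"tz":0.16},{"tz":0.25},{"tx":0.06,"ty":-0.08,"tz":0.25,"turn":0.05},{"tx":0.12,"ty":-0.16,"tz":0.25,"turn":0.12},{"tx":0.18,"ty":-0.24,"tz":0.25,"turn":0.2},{"tx":0.24,"ty":-0.32,"tz":0.25,"turn":0.28},{"tx":0.28,"ty":-0.38,"tz":0.25,"turn":0.35},{"tx":0.28,"ty":-0.38,"tz":0.25,"turn":0.35}]}}

```text
invalid input
```

>>> {"api": "drive_tool", "payload": {"commands": [{"hand":0,"tx":0,"ty":0,"tz":0.08,"turn":0},{"hand":0,"tx":0,"ty":0,"tz":0.16,"turn":0},{"hand":0,"tx":0,"ty":0,"tz":0.25,"turn":0},{"hand":0,"tx":0.06,"ty":-0.08,"tz":0.25,"turn":0.05},{"hand":0,"tx":0.12,"ty":-0.16,"tz":0.25,"turn":0.12},{"hand":0,"tx":0.18,"ty":-0.24,"tz":0.25,"turn":0.2},{"hand":0,"tx":0.24,"ty":-0.32,"tz":0.25,"turn":0.28},{"hand":0,"tx":0.28,"ty":-0.38,"tz":0.25,"turn":0.35},{"hand":0,"tx":0.28,"ty":-0.38,"tz":0.25,"turn":0.35}], "grip_force": 30}}

```text
time_s: 1.8
tcp_pos: [0.4277, 0.393, 0.3442]
eef_rot: [-180.0, -0.0, 9.2]
contact_force: [-0.3, 0.3, -0.5]
gripper_width: 0.0876
gripper_force: 0.0
```

Target above the tab is (0.556, 0.217), so the remaining shift is about +0.128, -0.176.

>>> {"api": "drive_tool", "payload": {"commands": [{"hand":0,"tx":0.05,"ty":-0.07,"tz":0,"turn":0},{"hand":0,"tx":0.1,"ty":-0.14,"tz":0,"turn":0},{"hand":0,"tx":0.15,"ty":-0.21,"tz":0,"turn":0},{"hand":0,"tx":0.21,"ty":-0.29,"tz":0,"turn":0},{"hand":0,"tx":0.21,"ty":-0.29,"tz":0,"turn":0},{"hand":0,"tx":0.21,"ty":-0.29,"tz":0,"turn":0}]}}

```text
time_s: 2.4
tcp_pos: [0.5534, 0.2195, 0.3434]
eef_rot: [180.0, 0.0, 8.8]
contact_force: [-0.3, 0.1, -0.2]
gripper_width: 0.0876
gripper_force: 0.0
```

```bash
python3 - <<'E'
from h import *
c=cap("wrist","w1.png");print(r.get_state()['tcp_pos'],np.round(c['T_tool_cam'],3).tolist())
for t in r.trace("carrier_tab","wrist")[:2]:print(t['score'],t['extent'])
E
```

```text
[0.55273177 0.22077814 0.3433723 ] [[-0.001, -0.957, -0.289, 0.079], [1.0, -0.002, 0.001, 0.001], [-0.001, -0.289, 0.957, -0.191], [0.0, 0.0, 0.0, 1.0]]
0.76 [218.9, 132.4, 316.2, 229.6]
```

View pics/w1.png

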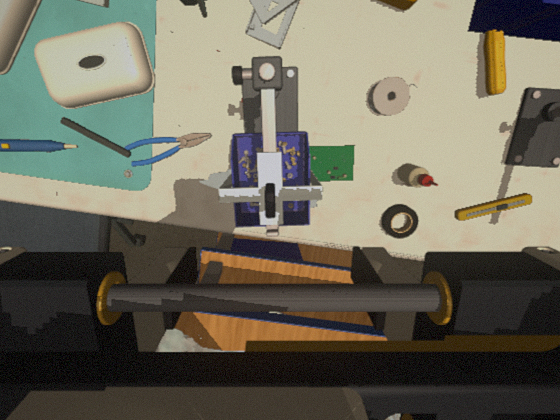

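The wrist view shows the tab at rows 183–216 around column 270. The arm runs nearly straight along the image column from (267, 90) to (272, 232).

```bash
python3 - <<'E'
from h import *
c=cap("wrist")
im=np.array(c['frame']);g=im.max(2)[175:225,255:285]
ys,xs=np.where(g<60);print("dark",xs.min()+255,xs.max()+255,ys.min()+175,ys.max()+175,xs.mean()+255)
print(im.max(2)[178:222,255:285][::4].tolist())
for n,u,v,z in(("tab back top",270,216,.258),("tabfronttop",270,196,.258),("tab base front",270,183,.214),("arm near post",267.5,95,.21),("arm end",272,232,.22),("crossL",219,192,.214),("crossR",322,188,.214),("plateTopEdge",268.5,153,.214)):print(n,atz(c,u,v,z).round(4))
E
```

```text
dark 255 276 183 223 269.0631868131868
[[68, 69, 79, 70, 72, 170, 209, 208, 201, 203, 204, 206, 197, 200, 201, 203, 203, 203, 208, 205, 206, 204, 207, 200, 200, 200, 205, 209, 204, 162], [85, 79, 79, 79, 75, 165, 208, 202, 205, 208, 207, 208, 201, 187, 141, 106, 105, 105, 105, 107, 132, 174, 198, 203, 204, 202, 209, 203, 201, 140], [121, 124, 121, 112, 119, 170, 202, 206, 202, 190, 161, 139, 101, 44, 34, 38, 29, 35, 37, 31, 37, 64, 170, 205, 200, 201, 202, 207, 198, 173], [200, 207, 201, 201, 204, 170, 131, 134, 136, 140, 141, 128, 75, 30, 34, 35, 44, 37, 41, 37, 31, 54, 175, 210, 172, 168, 156, 135, 131, 136], [204, 203, 203, 201, 209, 196, 187, 157, 138, 136, 143, 106, 57, 44, 52, 51, 55, 59, 56, 59, 55, 48, 127, 144, 135, 134, 134, 132, 134, 137], [134, 133, 130, 129, 129, 133, 129, 127, 132, 133, 135, 106, 60, 42, 46, 51, 56, 52, 59, 56, 48, 45, 89, 125, 133, 133, 131, 133, 134, 129], [74, 76, 74, 72, 76, 79, 167, 169, 132, 142, 143, 124, 84, 36, 40, 39, 41, 36, 41, 44, 35, 41, 83, 145, 142, 132, 131, 134, 143, 101], [82, 78, 75, 81, 80, 72, 103, 138, 133, 135, 143, 138, 100, 37, 37, 37, 44, 46, 45, 39, 40, 42, 68, 112, 137, 135, 128, 136, 138, 110], [129, 103, 77, 75, 73, 77, 121, 155, 143, 131, 136, 142, 95, 42, 36, 48, 48, 48, 51, 46, 45, 40, 64, 116, 129, 131, 132, 135, 136, 116], [53, 41, 53, 45, 45, 52, 107, 185, 204, 204, 203, 207, 149, 61, 33, 41, 38, 40, 31, 37, 40, 28, 66, 170, 167, 134, 130, 136, 135, 110], [52, 55, 48, 51, 47, 46, 87, 176, 203, 202, 203, 204, 203, 199, 199, 201, 205, 205, 207, 203, 205, 204, 204, 163, 132, 127, 133, 133, 134, 111]]
tab back top [0.5414 0.2228 0.258 ]
tabfronttop [0.5608 0.2258 0.258 ]
tab base front [0.5639 0.2268 0.214 ]
arm near post [0.6507 0.2425 0.21  ]
arm end [0.5114 0.2165 0.22  ]
crossL [0.5457 0.2794 0.214 ]
crossR [0.5671 0.1709 0.214 ]
plateTopEdge [0.5949 0.233  0.214 ]
```

>>> {"api": "drive_tool", "payload": {"commands": [{"hand":0,"tx":0.002,"ty":0.002,"tz":-0.05,"turn":0.022},{"hand":0,"tx":0.002,"ty":0.002,"tz":-0.1,"turn":0.022},{"hand":0,"tx":0.002,"ty":0.002,"tz":-0.14,"turn":0.022},{"hand":0,"tx":0.002,"ty":0.002,"tz":-0.17,"turn":0.022},{"hand":0,"tx":0.002,"ty":0.002,"tz":-0.19,"turn":0.022},{"hand":0,"tx":0.002,"ty":0.002,"tz":-0.205,"turn":0.022},{"hand":0,"tx":0.002,"ty":0.002,"tz":-0.205,"turn":0.022},{"hand":0,"tx":0.002,"ty":0.002,"tz":-0.205,"turn":0.022}]}}

```text
time_s: 3.35
tcp_pos: [0.5539, 0.2232, 0.2213]
eef_rot: [-180.0, -0.1, 11.0]
contact_force: [0.3, -0.2, 1.3]
gripper_width: 0.088
gripper_force: 0.0
```

>>> {"api": "drive_tool", "payload": {"commands": [{"hand":0.7,"tx":0,"ty":0,"tz":0,"turn":0},{"hand":0.8,"tx":0,"ty":0,"tz":0,"turn":0},{"hand":0.85,"tx":0,"ty":0,"tz":0,"turn":0},{"hand":0.9,"tx":0,"ty":0,"tz":0,"turn":0},{"hand":1,"tx":0,"ty":0,"tz":0,"turn":0},{"hand":1,"tx":0,"ty":0,"tz":0,"turn":0},{"hand":1,"tx":0,"ty":0,"tz":0,"turn":0},{"hand":1,"tx":0,"ty":0,"tz":0,"turn":0}], "grip_force": 40}}

```text
time_s: 4.15
tcp_pos: [0.5536, 0.2227, 0.2205]
eef_rot: [180.0, 0.0, 11.0]
contact_force: [1.0, 0.9, -0.3]
gripper_width: 0.0294
gripper_force: 0.0
```

>>> {"api": "drive_tool", "payload": {"commands": [{"hand":1,"tx":0,"ty":0,"tz":0,"turn":0},{"hand":1,"tx":0,"ty":0,"tz":0,"turn":0},{"hand":1,"tx":0,"ty":0,"tz":0,"turn":0},{"hand":1,"tx":0,"ty":0,"tz":0,"turn":0},{"hand":1,"tx":0,"ty":0,"tz":0,"turn":0},{"hand":1,"tx":0,"ty":0,"tz":0,"turn":0}]}}

```text
time_s: 4.75
tcp_pos: [0.5536, 0.2229, 0.2206]
eef_rot: [-180.0, -0.0, 11.0]
contact_force: [0.4, 1.1, 0.7]
gripper_width: 0.0091
gripper_force: 40.0
```

```bash
python3 - <<'E'
from h import *
c=cap("wrist","w2.png");s=r.get_state();print(s['gripper_width'],s['gripper_force'],s['contact_force'],s['moment'])
E
```

```text
0.00914734724000965 40.00261902809143 [ 0.07816127  1.07060426 -0.16088885] [ 0.26596105  0.10276664 -0.05838868]
```

View pics/w2.png

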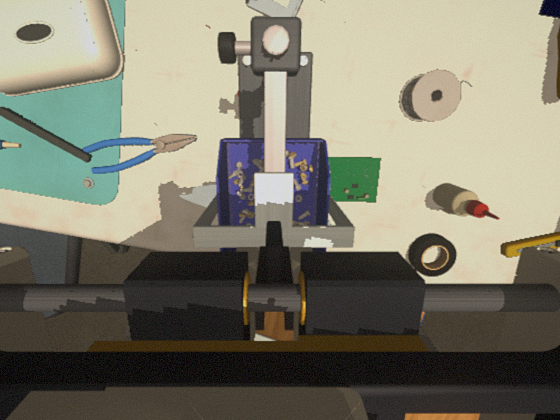

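The grip is good: 9.1 mm opening at 40 N. The arm stays on the axis at column about 275. Next I lift 25 mm and withdraw along the arm, towards (-0.98, -0.19).

>>> {"api": "drive_tool", "payload": {"commands": [{"hand":1,"tx":0,"ty":0,"tz":0.01,"turn":0},{"hand":1,"tx":0,"ty":0,"tz":0.025,"turn":0},{"hand":1,"tx":0,"ty":0,"tz":0.042,"turn":0},{"hand":1,"tx":0,"ty":0,"tz":0.042,"turn":0},{"hand":1,"tx":0,"ty":0,"tz":0.042,"turn":0}], "grip_force": 50}}

```text
time_s: 5.3
tcp_pos: [0.5537, 0.2229, 0.2462]
eef_rot: [-180.0, -0.0, 11.0]
contact_force: [-1.1, -0.3, -3.6]
gripper_width: 0.0087
gripper_force: 50.0
```

>>> {"api": "drive_tool", "payload": {"commands": [{"hand":1,"tx":-0.01,"ty":-0.002,"tz":0,"turn":0},{"hand":1,"tx":-0.03,"ty":-0.006,"tz":0,"turn":0},{"hand":1,"tx":-0.06,"ty":-0.012,"tz":0,"turn":0},{"hand":1,"tx":-0.095,"ty":-0.018,"tz":0,"turn":0},{"hand":1,"tx":-0.13,"ty":-0.025,"tz":0,"turn":0},{"hand":1,"tx":-0.165,"ty":-0.032,"tz":0,"turn":0},{"hand":1,"tx":-0.19,"ty":-0.037,"tz":0,"turn":0},{"hand":1,"tx":-0.205,"ty":-0.04,"tz":0,"turn":0},{"hand":1,"tx":-0.21,"ty":-0.041,"tz":0,"turn":0},{"hand":1,"tx":-0.21,"ty":-0.041,"tz":0,"turn":0}]}}

```text
time_s: 6.3
tcp_pos: [0.4276, 0.1984, 0.246]
eef_rot: [-180.0, -0.0, 11.0]
contact_force: [-0.8, -0.0, -3.7]
gripper_width: 0.0089
gripper_force: 50.0
```

>>> {"api": "drive_tool", "payload": {"commands": [{"hand":1,"tx":0,"ty":-0.01,"tz":0.02,"turn":0},{"hand":1,"tx":0,"ty":-0.04,"tz":0.04,"turn":0},{"hand":1,"tx":0,"ty":-0.09,"tz":0.05,"turn":0},{"hand":1,"tx":0,"ty":-0.15,"tz":0.05,"turn":-0.01},{"hand":1,"tx":0,"ty":-0.21,"tz":0.05,"turn":-0.02},{"hand":1,"tx":0.005,"ty":-0.27,"tz":0.05,"turn":-0.03},{"hand":1,"tx":0.01,"ty":-0.33,"tz":0.05,"turn":-0.04},{"hand":1,"tx":0.015,"ty":-0.39,"tz":0.05,"turn":-0.05},{"hand":1,"tx":0.02,"ty":-0.44,"tz":0.05,"turn":-0.06},{"hand":1,"tx":0.02,"ty":-0.48,"tz":0.05,"turn":-0.072}]}}

```text
time_s: 7.3
tcp_pos: [0.4397, -0.0927, 0.2769]
eef_rot: [180.0, -0.1, 4.4]
contact_force: [-0.3, 1.0, -4.0]
gripper_width: 0.009
gripper_force: 50.0
```

>>> {"api": "drive_tool", "payload": {"commands": [{"hand":1,"tx":0,"ty":-0.04,"tz":0,"turn":0},{"hand":1,"tx":0,"ty":-0.09,"tz":0,"turn":0},{"hand":1,"tx":0,"ty":-0.14,"tz":0,"turn":0},{"hand":1,"tx":0,"ty":-0.19,"tz":0,"turn":0},{"hand":1,"tx":0,"ty":-0.22,"tz":0,"turn":0},{"hand":1,"tx":0,"ty":-0.24,"tz":0,"turn":0},{"hand":1,"tx":0,"ty":-0.25,"tz":0,"turn":0},{"hand":1,"tx":0,"ty":-0.25,"tz":0,"turn":0},{"hand":1,"tx":0,"ty":-0.25,"tz":0,"turn":0}]}}

```text
time_s: 8.2
tcp_pos: [0.4395, -0.2395, 0.2759]
eef_rot: [-180.0, -0.0, 4.5]
contact_force: [-0.2, 0.5, -4.0]
gripper_width: 0.0091
gripper_force: 50.0
```

```bash
python3 - <<'E'
from h import *
c=cap("wrist","w3.png");s=r.get_state();print(s['tcp_pos'],s['eef_rot'],s['contact_force'])
E
```

```text
[ 0.4395711  -0.23923933  0.27589748] [-1.79985832e+02 -1.09884044e-02  4.52791743e+00] [ 0.57337982 -0.33711346 -3.52099606]
```

View pics/w3.png

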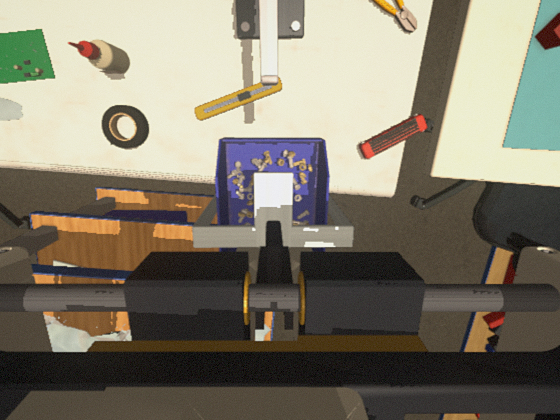

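The wrist view shows the keeper arm's free end at about (270, 80), with the arm running up column 269. The carrier's toe spans about (254–293, 173). The next step is subpixel edges.

```bash
python3 - <<'E'
from h import *
c=cap("wrist");im=np.array(c['frame']).astype(int)
print(c['fx'],c['cx'],c['cy'])
for v in(15,45,60,72,80):print(v,[tuple(x) for x in im[v,255:286].tolist()][::1] if v==45 else im[v,255:286].sum(1).tolist())
print("col",im[60:95,270].sum(1).tolist())
print("plate",im[185,248:300].sum(1).tolist(),"col",im[165:235,262].sum(1).tolist())
E
python3 -c "
import cv2;a=cv2.imread('pics/w3.png')[0:240,190:350];cv2.imwrite('pics/w3c.png',cv2.resize(a,None,fx=2.5,fy=2.5,interpolation=2))"
```

```text
305.7592573180787 273.89765053519494 210.26973463108877
15 [272, 322, 335, 340, 341, 624, 687, 684, 678, 682, 676, 670, 685, 691, 690, 690, 695, 694, 683, 692, 688, 702, 565, 372, 355, 368, 369, 365, 370, 379, 365]
45 [(237, 234, 211), (238, 236, 213), (237, 234, 212), (239, 237, 215), (237, 235, 209), (217, 207, 180), (226, 221, 207), (237, 236, 225), (237, 235, 221), (239, 239, 224), (237, 236, 221), (238, 235, 222), (237, 237, 222), (235, 236, 227), (238, 237, 229), (238, 237, 228), (236, 235, 227), (236, 236, 227), (236, 237, 225), (237, 236, 223), (238, 239, 225), (238, 238, 227), (219, 214, 195), (227, 221, 191), (239, 236, 216), (237, 234, 212), (237, 236, 215), (238, 235, 213), (237, 234, 212), (237, 236, 212), (238, 235, 210)]
60 [685, 680, 678, 669, 669, 572, 638, 706, 706, 700, 698, 708, 704, 698, 709, 710, 704, 702, 706, 704, 705, 708, 668, 588, 645, 685, 684, 686, 692, 683, 684]
72 [697, 685, 683, 689, 689, 570, 589, 692, 705, 705, 704, 705, 703, 706, 711, 710, 710, 707, 709, 708, 705, 710, 681, 596, 648, 688, 690, 690, 684, 688, 685]
80 [694, 685, 684, 695, 705, 558, 47
[... 224 characters left out ...]
84, 670, 612, 493, 328, 241, 342, 511, 500, 399, 427, 447, 430, 427, 360, 391]
plate [249, 247, 296, 310, 304, 294, 529, 707, 724, 719, 712, 718, 714, 717, 710, 713, 712, 715, 714, 709, 713, 717, 717, 713, 719, 712, 712, 715, 718, 716, 718, 716, 720, 714, 716, 711, 710, 717, 711, 711, 713, 712, 712, 723, 723, 513, 237, 287, 462, 538, 534, 520] col [385, 485, 530, 561, 608, 556, 325, 417, 673, 729, 714, 715, 714, 717, 717, 720, 711, 716, 713, 717, 710, 717, 715, 715, 717, 713, 715, 717, 715, 717, 717, 717, 714, 712, 717, 711, 719, 719, 710, 713, 725, 704, 512, 483, 496, 504, 504, 489, 483, 488, 494, 494, 486, 502, 484, 482, 482, 489, 495, 487, 494, 487, 478, 454, 466, 461, 467, 473, 482, 466]
```

View pics/w3c.png

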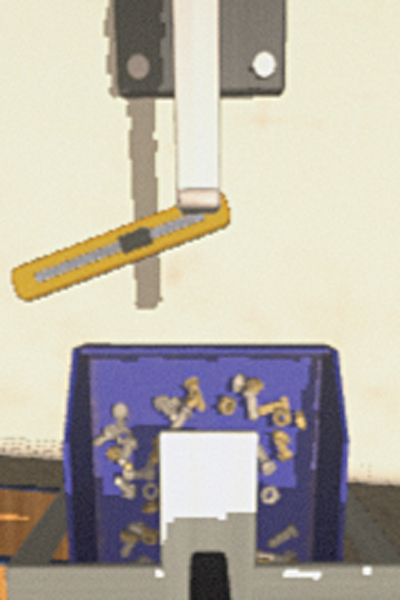

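```bash
python3 - <<'E'
from h import *
c=cap("wrist");s=r.get_state()
for z in(.204,.214,.224):
    a=atz(c,268.6,15,z);b=atz(c,269.3,68,z);d=a-b;w=atz(c,277.8,45,z)-atz(c,260.2,45,z)
    yaw=np.arctan2(d[1],d[0]);e=atz(c,269.5,83,z+.004);u=np.array([np.cos(yaw),np.sin(yaw)])
    q=s['tcp_pos'][:2]-e[:2]
    print(z,'yaw',np.degrees(yaw).round(2),'width',np.linalg.norm(w).round(4),'end',e.round(4),'tcp along/lat from end',(q@u).round(4),(u[0]*q[1]-u[1]*q[0]).round(4))
f=s['tcp_pos'][2];t=atz(c,273.9,172.7,f-.0065);print('toe top',t.round(4),'tcp',s['tcp_pos'],s['eef_rot'][2], 'cam',c['world_from_camera'][:3,3])
# foot corners yaw: rows
print(atz(c,*(190+117/2.5,97/2.5),.01),atz(c,*(190+286/2.5,96/2.5),.01))
E
```

```text
0.204 yaw 5.05 width 0.0136 end [ 0.5441 -0.2284  0.208 ] tcp along/lat from end -0.105 -0.0016
0.214 yaw 5.05 width 0.0131 end [ 0.5431 -0.2286  0.218 ] tcp along/lat from end -0.104 -0.0015
0.224 yaw 5.05 width 0.0126 end [ 0.5421 -0.2288  0.228 ] tcp along/lat from end -0.1029 -0.0014
toe top [ 0.4842 -0.2364  0.2695] tcp [ 0.43969202 -0.23921524  0.27595227] 4.553687330426409 cam [ 0.51799112 -0.23361076  0.46689734]
[ 0.61532738 -0.17677808  0.01      ] [ 0.62285242 -0.26670289  0.01      ]
```

Plan: set the saddle height to 0.246, which clears the lip and keeps the rim below the arm for any arm height in the stated range. Then align laterally and enter to a tab x of about -122 mm.

>>> {"api": "drive_tool", "payload": {"commands": [{"hand":1,"tx":0,"ty":0.001,"tz":-0.01,"turn":0.002},{"hand":1,"tx":0,"ty":0.0025,"tz":-0.025,"turn":0.005},{"hand":1,"tx":0,"ty":0.0025,"tz":-0.0325,"turn":0.005},{"hand":1,"tx":0,"ty":0.0025,"tz":-0.0325,"turn":0.005},{"hand":1,"tx":0.01,"ty":0.0034,"tz":-0.0325,"turn":0.005},{"hand":1,"tx":0.03,"ty":0.005,"tz":-0.0325,"turn":0.005},{"hand":1,"tx":0.055,"ty":0.0073,"tz":-0.0325,"turn":0.005},{"hand":1,"tx":0.075,"ty":0.009,"tz":-0.0325,"turn":0.005},{"hand":1,"tx":0.085,"ty":0.01,"tz":-0.0325,"turn":0.005},{"hand":1,"tx":0.085,"ty":0.01,"tz":-0.0325,"turn":0.005}]}}

```text
time_s: 9.35
tcp_pos: [0.4915, -0.2336, 0.2556]
eef_rot: [-180.0, 0.1, 5.0]
contact_force: [-0.3, -1.2, -4.5]
gripper_width: 0.0088
gripper_force: 50.0
```

```bash
python3 - <<'E'
from h import *
c=cap("wrist","w4.png");s=r.get_state();print(s['tcp_pos'],s['eef_rot'],s['contact_force'])
E
python3 -c "
import cv2;a=cv2.imread('pics/w4.png')[0:240,190:350];cv2.imwrite('pics/w4c.png',cv2.resize(a,None,fx=2.5,fy=2.5,interpolation=2))"
```

```text
[ 0.49083349 -0.23368501  0.25573679] [-1.79984768e+02  6.73164305e-02  4.95957949e+00] [ 0.05944013 -0.64052766 -2.7442561 ]
```

View pics/w4c.png

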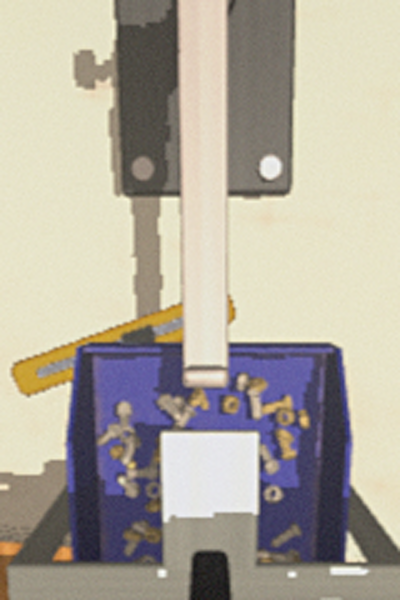

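The view shows the lip at about (272.4, 149) just ahead of the toe, and the arm centre at about (271.3, 10). Both are nearly on the carrier's mid column of 273.9.

```bash
python3 - <<'E'
from h import *
c=cap("wrist");s=r.get_state();im=np.array(c['frame']).astype(int)
for v in(15,60,110,135):
    g=im[v,255:290].sum(1);print(v,g.tolist())
print(im[138:162,272].sum(1).tolist())
for z in(.209,.214,.219):
    a=atz(c,271.4,15,z);b=atz(c,272.2,135,z);d=a-b;yaw=np.arctan2(d[1],d[0]);u=np.array([np.cos(yaw),np.sin(yaw)]);q=s['tcp_pos'][:2]-b[:2]
    e=atz(c,272.4,146.3,z+.01)
    print(z,np.degrees(yaw).round(2),'lat tcp',(u[0]*q[1]-u[1]*q[0]).round(4),'lip inner top',e.round(4),'tcp from lip',((s['tcp_pos'][:2]-e[:2])@u).round(4))
E
```

```text
15 [225, 200, 222, 212, 198, 188, 424, 576, 621, 628, 613, 623, 612, 612, 617, 631, 640, 641, 635, 634, 629, 622, 631, 637, 647, 535, 364, 324, 323, 313, 335, 333, 347, 329, 320]
60 [219, 311, 351, 342, 347, 329, 321, 494, 625, 640, 635, 646, 644, 631, 640, 649, 649, 653, 647, 653, 645, 644, 641, 651, 662, 544, 388, 363, 349, 366, 374, 357, 367, 362, 354]
110 [593, 670, 657, 663, 660, 670, 665, 527, 575, 647, 663, 658, 656, 655, 652, 659, 662, 669, 670, 668, 662, 659, 659, 655, 659, 572, 602, 666, 661, 656, 665, 660, 659, 661, 655]
135 [413, 416, 408, 404, 392, 377, 366, 402, 495, 629, 669, 654, 659, 664, 661, 658, 662, 673, 677, 674, 668, 669, 662, 664, 668, 572, 606, 678, 668, 661, 663, 665, 666, 664, 670]
[671, 678, 671, 669, 679, 675, 670, 421, 310, 513, 635, 678, 659, 613, 546, 429, 293, 354, 353, 375, 370, 381, 387, 447]
0.209 5.18 lat tcp -0.0002 lip inner top [ 0.5494 -0.2283  0.219 ] tcp from lip -0.0592
0.214 5.18 lat tcp -0.0002 lip inner top [ 0.5498 -0.2283  0.224 ] tcp from lip -0.0596
0.219 5.18 lat tcp -0.0002 lip inner top [ 0.5502 -0.2283  0.229 ] tcp from lip -0.0601
```

>>> {"api": "drive_tool", "payload": {"commands": [{"hand":1,"tx":0.01,"ty":0.001,"tz":0,"turn":0},{"hand":1,"tx":0.03,"ty":0.003,"tz":0,"turn":0},{"hand":1,"tx":0.06,"ty":0.006,"tz":0,"turn":0},{"hand":1,"tx":0.09,"ty":0.0085,"tz":0,"turn":0},{"hand":1,"tx":0.12,"ty":0.011,"tz":0,"turn":0.002},{"hand":1,"tx":0.145,"ty":0.0135,"tz":0,"turn":0.002},{"hand":1,"tx":0.16,"ty":0.015,"tz":0,"turn":0.002},{"hand":1,"tx":0.165,"ty":0.0155,"tz":0,"turn":0.002},{"hand":1,"tx":0.165,"ty":0.0155,"tz":0,"turn":0.002},{"hand":1,"tx":0.165,"ty":0.0155,"tz":0,"turn":0.002}]}}

```text
time_s: 10.45
tcp_pos: [0.5891, -0.2246, 0.2564]
eef_rot: [-180.0, 0.0, 5.1]
contact_force: [0.6, 0.1, -3.0]
gripper_width: 0.0084
gripper_force: 50.0
```

```bash
python3 - <<'E'
from h import *
c=cap("wrist","w5.png");s=r.get_state();print(s['tcp_pos'],s['eef_rot'],s['contact_force'],s['moment'])
for t in r.trace("keeper_stop","wrist")[:1]:print(t['score'],t['extent'])
E
python3 -c "
import cv2;a=cv2.imread('pics/w5.png')[0:240,190:350];cv2.imwrite('pics/w5c.png',cv2.resize(a,None,fx=2.5,fy=2.5,interpolation=2))"
```

```text
[ 0.58906409 -0.22458662  0.25652798] [-1.79997912e+02 -9.32559942e-03  5.11462408e+00] [ 1.07672181  0.26745638 -3.59646104] [-0.01818264 -0.04195859 -0.00791225]
0.58 [225.6, 31.4, 309.0, 172.9]
```

View pics/w5c.png

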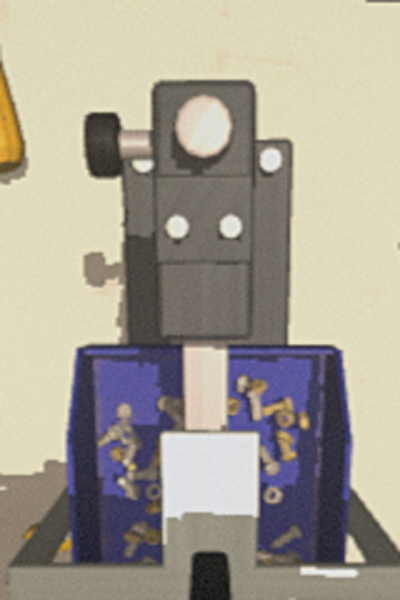

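The carrier sits over the open arm, with the arm centre at column 272.4 against the plate at 273.6. The toe is about 20 mm short of the keeper front. I'll lower it now.

>>> {"api": "drive_tool", "payload": {"commands": [{"hand":1,"tx":0,"ty":0.001,"tz":-0.008,"turn":0},{"hand":1,"tx":0,"ty":0.001,"tz":-0.018,"turn":0},{"hand":1,"tx":0,"ty":0.001,"tz":-0.027,"turn":0},{"hand":1,"tx":0,"ty":0.001,"tz":-0.033,"turn":0},{"hand":1,"tx":0,"ty":0.001,"tz":-0.033,"turn":0},{"hand":1,"tx":0,"ty":0.001,"tz":-0.033,"turn":0}]}}

```text
time_s: 11.15
tcp_pos: [0.5896, -0.224, 0.2364]
eef_rot: [180.0, 0.0, 5.1]
contact_force: [0.1, -0.1, -3.3]
gripper_width: 0.009
gripper_force: 50.0
```

>>> {"api": "drive_tool", "payload": {"commands": [{"hand":1,"tx":0,"ty":0,"tz":-0.001,"turn":0},{"hand":1,"tx":0,"ty":0,"tz":-0.002,"turn":0},{"hand":1,"tx":0,"ty":0,"tz":-0.003,"turn":0},{"hand":1,"tx":0,"ty":0,"tz":-0.003,"turn":0},{"hand":1,"tx":0,"ty":0,"tz":-0.003,"turn":0}]}}

```text
time_s: 11.65
tcp_pos: [0.5896, -0.2239, 0.2347]
eef_rot: [180.0, -0.0, 5.1]
contact_force: [0.3, 0.1, -2.9]
gripper_width: 0.0089
gripper_force: 50.0
```

>>> {"api": "drive_tool", "payload": {"commands": [{"hand":1,"tx":0,"ty":0,"tz":-0.001,"turn":0},{"hand":1,"tx":0,"ty":0,"tz":-0.0025,"turn":0},{"hand":1,"tx":0,"ty":0,"tz":-0.0025,"turn":0},{"hand":1,"tx":0,"ty":0,"tz":-0.0025,"turn":0}]}}

```text
time_s: 12.05
tcp_pos: [0.5896, -0.2239, 0.2331]
eef_rot: [180.0, 0.0, 5.1]
contact_force: [0.2, 0.3, -3.6]
gripper_width: 0.0087
gripper_force: 50.0
```

>>> {"api": "drive_tool", "payload": {"commands": [{"hand":1,"tx":0,"ty":0,"tz":-0.001,"turn":0},{"hand":1,"tx":0,"ty":0,"tz":-0.002,"turn":0},{"hand":1,"tx":0,"ty":0,"tz":-0.002,"turn":0},{"hand":1,"tx":0,"ty":0,"tz":-0.002,"turn":0}]}}

```text
time_s: 12.45
tcp_pos: [0.5896, -0.2239, 0.2319]
eef_rot: [180.0, 0.0, 5.1]
contact_force: [0.4, -0.1, -3.5]
gripper_width: 0.0088
gripper_force: 50.0
```

>>> {"api": "drive_tool", "payload": {"commands": [{"hand":1,"tx":0,"ty":0,"tz":-0.001,"turn":0},{"hand":1,"tx":0,"ty":0,"tz":-0.002,"turn":0},{"hand":1,"tx":0,"ty":0,"tz":-0.002,"turn":0},{"hand":1,"tx":0,"ty":0,"tz":-0.002,"turn":0}]}}

```text
time_s: 12.85
tcp_pos: [0.5895, -0.2239, 0.2307]
eef_rot: [180.0, 0.0, 5.1]
contact_force: [0.1, 0.3, -3.1]
gripper_width: 0.0089
gripper_force: 50.0
```

>>> {"api": "drive_tool", "payload": {"commands": [{"hand":1,"tx":0,"ty":0,"tz":-0.001,"turn":0},{"hand":1,"tx":0,"ty":0,"tz":-0.002,"turn":0},{"hand":1,"tx":0,"ty":0,"tz":-0.002,"turn":0},{"hand":1,"tx":0,"ty":0,"tz":-0.002,"turn":0}]}}

```text
time_s: 13.25
tcp_pos: [0.5896, -0.2239, 0.2295]
eef_rot: [-180.0, 0.0, 5.1]
contact_force: [0.5, 0.3, -3.7]
gripper_width: 0.0088
gripper_force: 50.0
```

>>> {"api": "drive_tool", "payload": {"commands": [{"hand":1,"tx":0,"ty":0,"tz":-0.001,"turn":0},{"hand":1,"tx":0,"ty":0,"tz":-0.002,"turn":0},{"hand":1,"tx":0,"ty":0,"tz":-0.002,"turn":0},{"hand":1,"tx":0,"ty":0,"tz":-0.002,"turn":0}]}}

```text
time_s: 13.65
tcp_pos: [0.5896, -0.2239, 0.2283]
eef_rot: [180.0, 0.0, 5.1]
contact_force: [-0.8, -0.3, -2.6]
gripper_width: 0.0086
gripper_force: 50.0
```

>>> {"api": "drive_tool", "payload": {"commands": [{"hand":1,"tx":0,"ty":0,"tz":-0.001,"turn":0},{"hand":1,"tx":0,"ty":0,"tz":-0.002,"turn":0},{"hand":1,"tx":0,"ty":0,"tz":-0.002,"turn":0},{"hand":1,"tx":0,"ty":0,"tz":-0.002,"turn":0}]}}

```text
time_s: 14.05
tcp_pos: [0.5895, -0.2239, 0.2271]
eef_rot: [-180.0, 0.0, 5.1]
contact_force: [0.5, 0.9, -3.4]
gripper_width: 0.0087
gripper_force: 50.0
```

>>> {"api": "drive_tool", "payload": {"commands": [{"hand":1,"tx":0,"ty":0,"tz":-0.001,"turn":0},{"hand":1,"tx":0,"ty":0,"tz":-0.002,"turn":0},{"hand":1,"tx":0,"ty":0,"tz":-0.002,"turn":0},{"hand":1,"tx":0,"ty":0,"tz":-0.002,"turn":0}]}}

```text
time_s: 14.45
tcp_pos: [0.5896, -0.2239, 0.2259]
eef_rot: [-180.0, 0.0, 5.1]
contact_force: [0.4, -0.7, -3.0]
gripper_width: 0.0086
gripper_force: 50.0
```

>>> {"api": "drive_tool", "payload": {"commands": [{"hand":1,"tx":0,"ty":0,"tz":-0.001,"turn":0},{"hand":1,"tx":0,"ty":0,"tz":-0.002,"turn":0},{"hand":1,"tx":0,"ty":0,"tz":-0.002,"turn":0},{"hand":1,"tx":0,"ty":0,"tz":-0.002,"turn":0}]}}

```text
time_s: 14.85
tcp_pos: [0.5895, -0.2239, 0.2247]
eef_rot: [-180.0, 0.0, 5.1]
contact_force: [0.1, 0.3, -3.2]
gripper_width: 0.009
gripper_force: 50.0
```

>>> {"api": "drive_tool", "payload": {"commands": [{"hand":1,"tx":0,"ty":0,"tz":-0.001,"turn":0},{"hand":1,"tx":0,"ty":0,"tz":-0.002,"turn":0},{"hand":1,"tx":0,"ty":0,"tz":-0.002,"turn":0},{"hand":1,"tx":0,"ty":0,"tz":-0.002,"turn":0}]}}

```text
time_s: 15.25
tcp_pos: [0.5895, -0.2239, 0.2235]
eef_rot: [-180.0, 0.0, 5.1]
contact_force: [0.0, 0.0, -3.0]
gripper_width: 0.0091
gripper_force: 50.0
```

>>> {"api": "drive_tool", "payload": {"commands": [{"hand":1,"tx":0,"ty":0,"tz":-0.001,"turn":0},{"hand":1,"tx":0,"ty":0,"tz":-0.002,"turn":0},{"hand":1,"tx":0,"ty":0,"tz":-0.002,"turn":0},{"hand":1,"tx":0,"ty":0,"tz":-0.002,"turn":0}]}}

```text
time_s: 15.65
tcp_pos: [0.5896, -0.2239, 0.2223]
eef_rot: [-180.0, 0.0, 5.1]
contact_force: [-0.4, 0.4, -3.1]
gripper_width: 0.009
gripper_force: 50.0
```

>>> {"api": "drive_tool", "payload": {"commands": [{"hand":1,"tx":0,"ty":0,"tz":-0.001,"turn":0},{"hand":1,"tx":0,"ty":0,"tz":-0.002,"turn":0},{"hand":1,"tx":0,"ty":0,"tz":-0.002,"turn":0},{"hand":1,"tx":0,"ty":0,"tz":-0.002,"turn":0}]}}

```text
time_s: 16.05
tcp_pos: [0.5896, -0.2239, 0.2211]
eef_rot: [-180.0, 0.0, 5.1]
contact_force: [1.1, 0.1, -2.8]
gripper_width: 0.0089
gripper_force: 50.0
```

>>> {"api": "drive_tool", "payload": {"commands": [{"hand":1,"tx":0,"ty":0,"tz":-0.001,"turn":0},{"hand":1,"tx":0,"ty":0,"tz":-0.002,"turn":0},{"hand":1,"tx":0,"ty":0,"tz":-0.002,"turn":0},{"hand":1,"tx":0,"ty":0,"tz":-0.002,"turn":0}]}}

```text
time_s: 16.45
tcp_pos: [0.5896, -0.2239, 0.22]
eef_rot: [180.0, 0.0, 5.1]
contact_force: [-0.4, 1.2, -3.5]
gripper_width: 0.0094
gripper_force: 50.0
```

>>> {"api": "drive_tool", "payload": {"commands": [{"hand":1,"tx":0,"ty":0,"tz":-0.001,"turn":0},{"hand":1,"tx":0,"ty":0,"tz":-0.002,"turn":0},{"hand":1,"tx":0,"ty":0,"tz":-0.002,"turn":0},{"hand":1,"tx":0,"ty":0,"tz":-0.002,"turn":0}]}}

```text
time_s: 16.85
tcp_pos: [0.5896, -0.2239, 0.2187]
eef_rot: [-180.0, 0.0, 5.1]
contact_force: [0.0, -0.3, -2.4]
gripper_width: 0.0087
gripper_force: 50.0
```

>>> {"api": "drive_tool", "payload": {"commands": [{"hand":1,"tx":0,"ty":0,"tz":-0.001,"turn":0},{"hand":1,"tx":0,"ty":0,"tz":-0.0015,"turn":0},{"hand":1,"tx":0,"ty":0,"tz":-0.0015,"turn":0},{"hand":1,"tx":0,"ty":0,"tz":-0.0015,"turn":0}]}}

```text
time_s: 17.25
tcp_pos: [0.5896, -0.2239, 0.2179]
eef_rot: [-180.0, 0.0, 5.1]
contact_force: [0.1, 0.9, -3.5]
gripper_width: 0.0087
gripper_force: 50.0
```

>>> {"api": "drive_tool", "payload": {"commands": [{"hand":1,"tx":0,"ty":0,"tz":-0.001,"turn":0},{"hand":1,"tx":0,"ty":0,"tz":-0.002,"turn":0},{"hand":1,"tx":0,"ty":0,"tz":-0.002,"turn":0},{"hand":1,"tx":0,"ty":0,"tz":-0.002,"turn":0}]}}

```text
time_s: 17.65
tcp_pos: [0.5896, -0.2239, 0.2166]
eef_rot: [-180.0, 0.0, 5.1]
contact_force: [-0.2, -0.2, -3.5]
gripper_width: 0.0089
gripper_force: 50.0
```

>>> {"api": "drive_tool", "payload": {"commands": [{"hand":1,"tx":0,"ty":0,"tz":-0.001,"turn":0},{"hand":1,"tx":0,"ty":0,"tz":-0.002,"turn":0},{"hand":1,"tx":0,"ty":0,"tz":-0.002,"turn":0},{"hand":1,"tx":0,"ty":0,"tz":-0.002,"turn":0}]}}

```text
time_s: 18.05
tcp_pos: [0.5897, -0.224, 0.2156]
eef_rot: [180.0, -0.0, 5.1]
contact_force: [0.3, -1.2, -1.9]
gripper_width: 0.0092
gripper_force: 50.0
```

>>> {"api": "drive_tool", "payload": {"commands": [{"hand":1,"tx":0,"ty":0,"tz":-0.0005,"turn":0},{"hand":1,"tx":0,"ty":0,"tz":-0.001,"turn":0},{"hand":1,"tx":0,"ty":0,"tz":-0.001,"turn":0},{"hand":1,"tx":0,"ty":0,"tz":-0.001,"turn":0}]}}

```text
time_s: 18.45
tcp_pos: [0.5896, -0.224, 0.2151]
eef_rot: [180.0, -0.0, 5.1]
contact_force: [-0.7, 0.3, -0.4]
gripper_width: 0.0087
gripper_force: 50.0
```

The arm now carries most of the weight. I'll seat it slightly more, hold, then slide about 34 mm.

>>> {"api": "drive_tool", "payload": {"commands": [{"hand":1,"tx":0,"ty":0,"tz":-0.0005,"turn":0},{"hand":1,"tx":0,"ty":0,"tz":-0.0005,"turn":0},{"hand":1,"tx":0,"ty":0,"tz":-0.0005,"turn":0},{"hand":1,"tx":0,"ty":0,"tz":-0.0005,"turn":0},{"hand":1,"tx":0,"ty":0,"tz":-0.0005,"turn":0}]}}

```text
time_s: 18.95
tcp_pos: [0.5895, -0.224, 0.2147]
eef_rot: [180.0, -0.0, 5.1]
contact_force: [-1.4, 1.0, 2.5]
gripper_width: 0.0087
gripper_force: 50.0
```

>>> {"api": "drive_tool", "payload": {"commands": [{"hand":1,"tx":0.004,"ty":0.0004,"tz":0,"turn":0},{"hand":1,"tx":0.01,"ty":0.0009,"tz":0,"turn":0},{"hand":1,"tx":0.016,"ty":0.0014,"tz":0,"turn":0},{"hand":1,"tx":0.02,"ty":0.0018,"tz":0,"turn":0},{"hand":1,"tx":0.02,"ty":0.0018,"tz":0,"turn":0}]}}

```text
time_s: 19.45
tcp_pos: [0.6022, -0.2229, 0.2146]
eef_rot: [180.0, -0.0, 5.1]
contact_force: [-1.4, -1.0, 3.2]
gripper_width: 0.009
gripper_force: 50.0
```

```bash
python3 - <<'E'
from h import *
F=[]
for i in range(4):
    c=cap("wrist","w6.png");s=r.get_state();F.append(np.r_[s['contact_force'],s['moment']])
print(np.mean(F,0).round(2),s['tcp_pos'])
E
python3 -c "
import cv2;a=cv2.imread('pics/w6.png')[0:240,190:350];cv2.imwrite('pics/w6c.png',cv2.resize(a,None,fx=2.5,fy=2.5,interpolation=2))"
```

```text
[-0.16 -0.52  1.98 -0.22  0.09  0.01] [ 0.60219539 -0.22282582  0.21471418]
```

View pics/w6c.png

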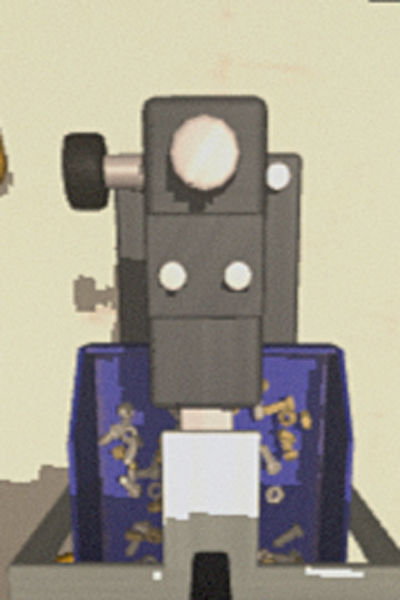

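The toe is just in front of the roof, and the arm is about 1.5 px left of the plate centre. I'll slide another 24 mm with a small sideways trim.

>>> {"api": "drive_tool", "payload": {"commands": [{"hand":1,"tx":0.004,"ty":0.001,"tz":0,"turn":0},{"hand":1,"tx":0.01,"ty":0.0019,"tz":0,"turn":0},{"hand":1,"tx":0.018,"ty":0.0026,"tz":0,"turn":0},{"hand":1,"tx":0.026,"ty":0.0033,"tz":0,"turn":0},{"hand":1,"tx":0.033,"ty":0.004,"tz":0,"turn":0},{"hand":1,"tx":0.038,"ty":0.0044,"tz":0,"turn":0},{"hand":1,"tx":0.04,"ty":0.0046,"tz":0,"turn":0},{"hand":1,"tx":0.04,"ty":0.0046,"tz":0,"turn":0}]}}

```text
time_s: 20.45
tcp_pos: [0.626, -0.2201, 0.2146]
eef_rot: [180.0, -0.0, 5.1]
contact_force: [-4.4, -1.0, 5.3]
gripper_width: 0.009
gripper_force: 50.0
```

```bash
python3 - <<'E'
from h import *
F=[]
for i in range(4):
    c=cap("wrist","w7.png");s=r.get_state();F.append(np.r_[s['contact_force'],s['moment']])
print(np.mean(F,0).round(2),s['tcp_pos'])
E
```

```text
[-3.17 -0.48  4.05 -0.19  0.95  0.01] [ 0.62603622 -0.22007411  0.21467842]
```

>>> {"api": "drive_tool", "payload": {"commands": [{"hand":1,"tx":0,"ty":0,"tz":0.0004,"turn":0},{"hand":1,"tx":0.001,"ty":0.0001,"tz":0.0004,"turn":0},{"hand":1,"tx":0.002,"ty":0.0002,"tz":0.0004,"turn":0},{"hand":1,"tx":0.003,"ty":0.0003,"tz":0.0004,"turn":0},{"hand":1,"tx":0.003,"ty":0.0003,"tz":0.0004,"turn":0},{"hand":1,"tx":0.003,"ty":0.0003,"tz":0.0004,"turn":0}]}}

```text
time_s: 21.25
tcp_pos: [0.6273, -0.2199, 0.2148]
eef_rot: [-180.0, 0.0, 5.1]
contact_force: [-3.3, -1.0, 3.8]
gripper_width: 0.0089
gripper_force: 50.0
```

>>> {"api": "drive_tool", "payload": {"commands": [{"hand":1,"tx":0.001,"ty":0.0001,"tz":0.0002,"turn":0},{"hand":1,"tx":0.002,"ty":0.0002,"tz":0.0002,"turn":0},{"hand":1,"tx":0.002,"ty":0.0002,"tz":0.0002,"turn":0},{"hand":1,"tx":0.002,"ty":0.0002,"tz":0.0002,"turn":0}]}}

```text
time_s: 21.65
tcp_pos: [0.6287, -0.2197, 0.2148]
eef_rot: [-180.0, -0.0, 5.1]
contact_force: [-2.2, -1.0, 3.3]
gripper_width: 0.0089
gripper_force: 50.0
```

```bash
python3 - <<'E'
from h import *
F=[]
for i in range(4):
    c=cap("wrist","w8.png");s=r.get_state();F.append(np.r_[s['contact_force'],s['moment'],s['tcp_pos']])
print(np.mean(F,0).round(4))
E
```

```text
[-2.26   -0.4676  3.532  -0.2009  1.0092 -0.0249  0.6287 -0.2197  0.2149]
```

>>> {"api": "drive_tool", "payload": {"commands": [{"hand":1,"tx":0.001,"ty":0.0001,"tz":0,"turn":0},{"hand":1,"tx":0.002,"ty":0.0002,"tz":0,"turn":0},{"hand":1,"tx":0.002,"ty":0.0002,"tz":0,"turn":0},{"hand":1,"tx":0.002,"ty":0.0002,"tz":0,"turn":0}]}}

```text
time_s: 22.25
tcp_pos: [0.6298, -0.2197, 0.2149]
eef_rot: [-180.0, -0.0, 5.1]
contact_force: [-2.1, -0.4, 3.9]
gripper_width: 0.0089
gripper_force: 50.0
```

>>> {"api": "drive_tool", "payload": {"commands": [{"hand":1,"tx":0.001,"ty":0.0001,"tz":0,"turn":0},{"hand":1,"tx":0.002,"ty":0.0002,"tz":0,"turn":0},{"hand":1,"tx":0.002,"ty":0.0002,"tz":0,"turn":0},{"hand":1,"tx":0.002,"ty":0.0002,"tz":0,"turn":0}]}}

```text
time_s: 22.65
tcp_pos: [0.631, -0.2195, 0.2149]
eef_rot: [180.0, -0.0, 5.1]
contact_force: [-3.2, -1.3, 3.1]
gripper_width: 0.0089
gripper_force: 50.0
```

Still sliding freely, at an estimated tab x of about -80.8 mm.

>>> {"api": "drive_tool", "payload": {"commands": [{"hand":1,"tx":0.001,"ty":0.0001,"tz":0,"turn":0},{"hand":1,"tx":0.002,"ty":0.0002,"tz":0,"turn":0},{"hand":1,"tx":0.002,"ty":0.0002,"tz":0,"turn":0},{"hand":1,"tx":0.002,"ty":0.0002,"tz":0,"turn":0}]}}

```text
time_s: 23.05
tcp_pos: [0.6312, -0.2196, 0.2149]
eef_rot: [-180.0, 0.1, 5.1]
contact_force: [-5.9, -0.5, 5.1]
gripper_width: 0.0089
gripper_force: 50.0
```

It hit the stop: x advance stalled and the force jumped to -5.9 N. I'll relax the preload, then release.

>>> {"api": "drive_tool", "payload": {"commands": [{"hand":1,"tx":-0.001,"ty":0,"tz":0.0003,"turn":0},{"hand":1,"tx":-0.001,"ty":0,"tz":0.0005,"turn":0},{"hand":1,"tx":-0.001,"ty":0,"tz":0.0005,"turn":0}]}}

```text
time_s: 23.35
tcp_pos: [0.6312, -0.2195, 0.215]
eef_rot: [-180.0, 0.0, 5.1]
contact_force: [-5.5, -0.7, 2.7]
gripper_width: 0.0089
gripper_force: 50.0
```

```bash
python3 - <<'E'
from h import *
F=[]
for i in range(4):
    c=cap("wrist","w9.png");s=r.get_state();F.append(np.r_[s['contact_force'],s['moment'],s['tcp_pos']])
print(np.mean(F,0).round(4))
E
python3 -c "
import cv2;a=cv2.imread('pics/w9.png')[0:240,190:350];cv2.imwrite('pics/w9c.png',cv2.resize(a,None,fx=2.5,fy=2.5,interpolation=2))"
```

```text
[-5.4337 -0.681   3.3725 -0.3865  1.9075 -0.0181  0.6312 -0.2195  0.215 ]
```

View pics/w9c.png

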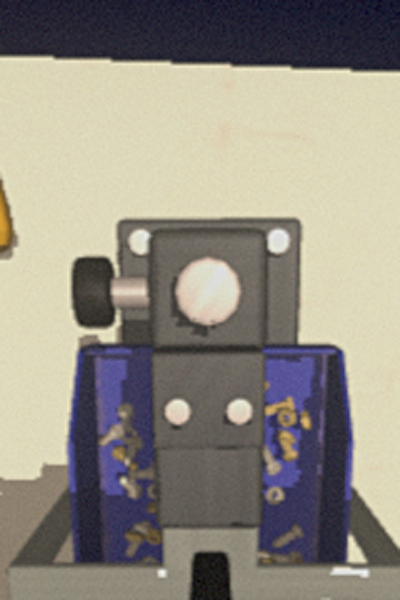

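The keeper roof now covers the plate right up to the tab area, so the toe is home, and the lateral fit is centred. I'll release gently.

>>> {"api": "drive_tool", "payload": {"commands": [{"hand":0.85,"tx":0,"ty":0,"tz":0,"turn":0},{"hand":0.7,"tx":0,"ty":0,"tz":0,"turn":0},{"hand":0.5,"tx":0,"ty":0,"tz":0,"turn":0},{"hand":0.4,"tx":0,"ty":0,"tz":0,"turn":0},{"hand":0.4,"tx":0,"ty":0,"tz":0,"turn":0},{"hand":0.4,"tx":0,"ty":0,"tz":0,"turn":0},{"hand":0.4,"tx":0,"ty":0,"tz":0,"turn":0},{"hand":0.4,"tx":0,"ty":0,"tz":0,"turn":0}], "grip_force": 10}}

```text
time_s: 24.35
tcp_pos: [0.6316, -0.2194, 0.2152]
eef_rot: [-180.0, -0.0, 5.1]
contact_force: [1.2, 0.2, 0.4]
gripper_width: 0.0522
gripper_force: 0.0
```

>>> {"api": "drive_tool", "payload": {"commands": [{"hand":0.4,"tx":0,"ty":0,"tz":0.03,"turn":0},{"hand":0.4,"tx":0,"ty":0,"tz":0.07,"turn":0},{"hand":0.4,"tx":0,"ty":0,"tz":0.12,"turn":0},{"hand":0.4,"tx":0,"ty":0,"tz":0.17,"turn":0},{"hand":0.4,"tx":-0.03,"ty":0,"tz":0.2,"turn":0},{"hand":0.4,"tx":-0.06,"ty":0,"tz":0.2,"turn":0},{"hand":0.4,"tx":-0.06,"ty":0,"tz":0.2,"turn":0},{"hand":0.4,"tx":-0.06,"ty":0,"tz":0.2,"turn":0},{"hand":0.4,"tx":-0.06,"ty":0,"tz":0.2,"turn":0}]}}

```text
time_s: 25.25
tcp_pos: [0.5958, -0.2194, 0.3347]
eef_rot: [-180.0, 0.0, 5.1]
contact_force: [-0.5, 0.2, -0.0]
gripper_width: 0.0526
gripper_force: 0.0
```

```bash
python3 - <<'E'
from h import *
c=cap("wrist","w10.png");print(r.get_state()['contact_force'])
E
```

```text
[-0.63991483  0.23858555  0.43707782]
```

View pics/w10.png

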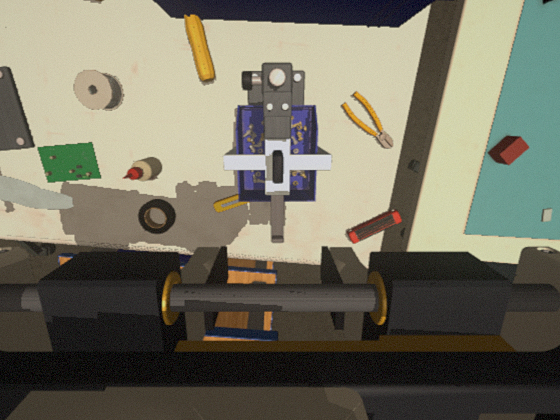

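The carrier hangs level and free, with its tab at about (277, 165) and the toe under the keeper at (277, 130). The bystanders look undisturbed.

```bash
python3 -c "
from plant import r
print(r.close_job())"
```

```text
the job is handed in; nothing more can be done
None
```

The carrier hangs level and released on the keeper stand with its toe against the stop, and the job was handed in at about 25 s of the 69 s allowed; no verdict came back.

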